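# Air the ripening chest and fold its lid stay shut

### The job

Air the cheese chest, the one with a folding steel stay on its side: raise its lid until the stay locks past straight, let go, and leave it standing open on the stay for two seconds. Then push the stay's knee forward by its peg, which lifts the lid slightly as the knee passes straight, so that the stay folds and the lid comes fully shut. Leave the plain box and the cheese wheel where they are.

Things in the scene. Friction and masses are not known exactly. Their poses are not given: they have to be found in the camera images.
- chest: Wooden cheese chest fixed to the table, 200 (x) x 260 (y) x 110 mm high without its 12 mm lid. Origin: centre of its underside; its front is own -x. The lid's hinge axis runs along own y at own x = +100, z = 116 mm. Outside its right side (own y = -138 to -150 mm) is the stay: two 73 mm steel straps joined by a knee, pivoted on the chest at own x = -15, z = 81 mm.
- lid (a joint): Lid angle, rad: 0 shut, grows as its front rises. Damped: it sinks slowly, lifting takes 3 to 10 N. Raised past 0.99 (slack in the stay's slotted upper end allows about 1.12; aim at 1.06) the knee springs over and locks; the lid then stands at about 0.95 when let go.
- bar (a point): Middle of the lid's lift bar: round steel, 12 mm thick, 128 mm long along the chest's y, 248 mm in front of the hinge axis, level with it (z = 116 mm) when shut. 38 mm clear between it and the lid's edge; brackets at own y = +-60 mm. Pinch from above, fingers opened about 36 mm along the chest's x; it turns between the pads as the lid swings.
- knee (a joint): The stay's knee, rad: 0 folded (lid shut), 2.64 straight, 3.06 locked against its stop past straight. A light spring urges it to the stop. Pushed to below about 2.0, the lid's weight folds it the rest of the way in some 3 s.
- peg (a point): Point on the axis of the finger peg at the knee, own y = -190 mm; round steel along the chest's y, 14 mm thick, own y = -138 to -208 mm. Locked: own x = +22, z = 145 mm. 1 to 5 N folds it towards own -x: 15 mm to straight, 55 mm is ample; it ends at own x = -88, z = 79 mm. A closed gripper pointing down outside the lid's side can push it from behind.
- plain_box: Bystander: smaller closed wooden box, 156 x 206 x 112 mm, with a similar bar but no stay, loose, 2.5 kg. Origin: centre of its underside.
- cheese: Bystander: cream cheese wheel, 150 mm across, 75 mm high, loose. Origin: centre of its underside.

How it is judged:
By the outcome, as a careful person would: the job done as asked, in the order asked, and still so for the second after the job is handed in, with the robot touching nothing.
It also fails if it takes over 54 s, if anything falls off the work surface, if the arm or the gripper's body presses on something with over 40 N, if the wrist force passes 120 N, or if a joint passes its speed limit or range.

### The arm

A 6-joint arm with a two-finger parallel gripper is mounted at the origin on the work surface. World frame = base frame: x ahead of the robot, y to its left, z up, the work surface at z = 0. Lengths are in m, angles in rad, forces in N, time in s.
With the tool pointing down it reaches from about 0.25 to 0.775 m from the base axis. Payload 4 kg.
Tool frame: the origin (TCP) lies midway between the tips of the shut fingers; the grasp point (between the pads) lies 19 mm behind it (robot.tcp_to_grasp is the distance from the TCP to the grasp point, in m); z points along the fingers, x is the direction in which the jaws open and shut, and the axes are right-handed (so a half turn about z gives the same grasp; the last joint's range is limited). The gripper opens to 94 mm and grips with 3 to 60 N. Pads are 16 mm wide; open, the fingers measure 119 mm over their backs; the gripper's body (75 mm by 177 mm) begins 78 mm behind the grasp point.
Start: joints at [1.231, 0.087, 1.371, -0, 1.684, -0.103], TCP at [0.129, 0.535, 0.206] pointing down, gripper open.
Joint ranges: [-3.1, 3.1], [-0.76, 2.03], [0.27, 2.55], [-1.08, 4.22], [0.17, 2.65], [-2.57, 2.57]. Speed limits (rad/s): [2.79, 2.79, 3.14, 3.14, 3.14, 3.14].

### API

Orientations are given as [roll, pitch, yaw] about the fixed x, y, z axes, in that order (R = Rz(yaw) Ry(pitch) Rx(roll)).
In Python, from bench import get_obs, vision, robot gives the robot as it stands.
- The arm moves only by the tool servo_tool, never from a script. Its argument "targets" is text: rows parted by semicolons, each of 7 numbers parted by spaces: the opening, from 0 (shut) to 1 (fully open), then the shift along the tool's x, y, z as a fraction of full scale, then the turn, a rotation vector about the tool's x, y, z as a fraction of full scale. A call has 1 to 12 rows; each row is the pose to reach, as a shift and turn from the pose commanded when the call began, along the tool's axes at that moment, turning the shorter way round; what a row does not reach only later rows make up. Full scale, the value 1, is 0.25 m for a shift and pi rad for a turn. A row lasts 1/12 s, in which the tool goes at most 41.7 mm and 7.16 degrees, less where a joint would pass 70% of its speed; a pose out of reach is approached as far as the arm can. A call with a number of a shift or a turn outside -1 to 1 is refused whole. A call with a gripper value outside its range is refused whole. The fingers move at their own pace and stop on an object; the grip force is fixed at half the most. Time passes only in rows, so rows that repeat a pose let the fingers close. It gives the time, the measured TCP pose, the force and the opening at its end, in the units of the state.
- get_obs(): the state, without advancing time (a new reading comes with each control period).
- vision.snapshot(name): name is "scene" or "top"; returns a dict with "image" (384x512x3 uint8, red, green, blue), "mtx" (3x3 intrinsics, pixels), "k1" (the pictures are not rectified: a ray, as slopes to the right and down, at radius r is drawn at 1 + k1 r^2 times it, then the intrinsics apply), "world_from_camera" (4x4, takes a point from camera to world coordinates). Camera axes: x right, y down, z forward; pixel columns grow to the right and rows downward; lengths in m; the calibration is good to about 2 mm. A picture is of the moment at which its call begins. There is no depth.
- robot.close_job(): hands the job in, once; it reports no verdict.
The state is a dict: "time": time; "joint_positions": joint angles; "qvel": joint speeds; "joint_torque": joint torques, N m; "tool_pos": TCP position; "ee_rot": TCP orientation; "wrist_force": force on the tool from outside, world axes, zero at the start; "wrist_torque": the same for the moment, N m; "width": finger opening in m.
Only numpy, scipy, OpenCV 4.12 (cv2) and the standard library are available. Lean on these libraries where they do the work, as an engineer would, in place of code of your own. Each camera call takes 0.05 s, during which the arm holds its last target.

## Working session

There is one attempt and no reset: what is moved stays moved. The work goes in short steps, Python scripts to look and compute and a tool call to move; the robot and the scene stay as the last step left them, time stands still between calls to the robot, and variables do not carry over. Pictures are saved under pics/ and viewed, and the job is handed in when it is done.

Besides the shell and the picture viewer there is one more tool, called after "Emit:" as name(argument=value, ...) on one line, values as JSON. servo_tool: Moves the arm, as the interface text tells. Its arguments: {"type":"object","properties":{"targets":{"type":"string"}},"required":["targets"]}

```bash
ls; mkdir -p pics; python3 - <<'E'
from bench import get_obs, vision, robot
import cv2
o=get_obs()
for k,v in o.items(): print(k,v)
for n in ["scene","top"]:
    s=vision.snapshot(n); cv2.imwrite(f"pics/{n}0.png",s["image"][:,:,::-1]); print(n,s["mtx"],s["k1"],s["world_from_camera"])
    import pickle; pickle.dump(s,open(f"{n}0.pkl","wb"))
E
```

```text
pics
time 0.0
joint_positions [ 1.23091905e+00  8.79494853e-02  1.37223027e+00 -1.46140227e-05
  1.68358686e+00 -1.03088927e-01]
qvel [ 1.18397607e-03  1.06133343e-03 -5.31959213e-04 -9.44674122e-05
 -1.21959260e-03 -3.05219158e-04]
joint_torque [ 1.77205613e-03 -3.40182567e+01 -3.02431512e+01  7.19076977e-02
  3.30590154e-02 -1.87174569e-04]
tool_pos [0.12884266 0.53414062 0.20431935]
ee_rot [-3.14138339e+00  2.16392329e-03  1.33400658e+00]
wrist_force [-1.18231434 -0.03995449  0.11067704]
wrist_torque [ 0.00333464 -0.02031762 -0.06143273]
width 0.09395860839292741
scene [[351.21536344   0.         252.3962864 ]
 [  0.         351.21536344 192.34672792]
 [  0.           0.           1.        ]] -0.005334457334590353 [[-0.93467487  0.27613698 -0.22390008  0.87362938]
 [ 0.35513299  0.7540047  -0.55259159  0.73131355]
 [ 0.01623074 -0.59600778 -0.8028146   1.14134636]
 [ 0.          0.          0.          1.        ]]
top [[485.35622595   0.         256.35562687]
 [  0.         485.35622595 193.13345008]
 [  0.           0.           1.        ]] -0.07707146550380879 [[-0.02522254 -0.99776666  0.06185076  0.49865616]
 [-0.99965419  0.02563389  0.00586613 -0.02255437]
 [-0.00743851 -0.06168141 -0.99806817  1.84847269]
 [ 0.          0.          0.          1.        ]]
```

View pics/scene0.png

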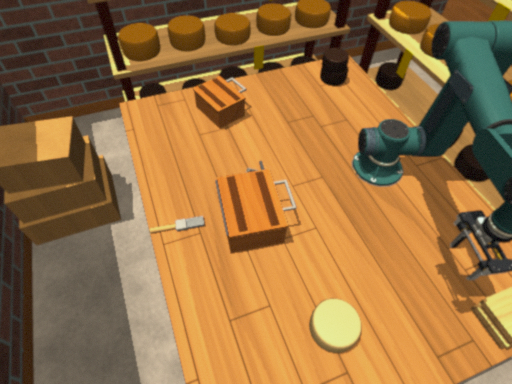

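View pics/top0.png

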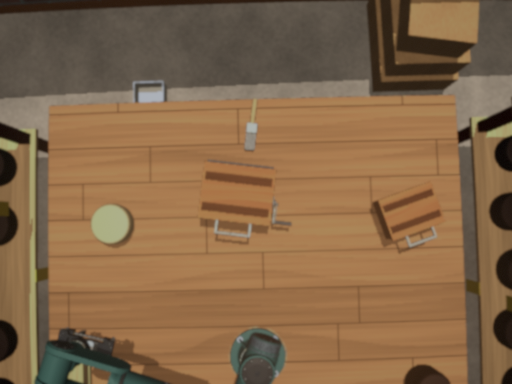

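The top picture shows the stay chest around (238,193), its bar at (233,232) and the peg side at (283,220). The plain box is at (410,212) and the cheese at (111,224). I'll zoom in to measure.

```bash
python3 - <<'E'
import pickle,cv2
s=pickle.load(open("top0.pkl","rb"));im=s["image"][:,:,::-1]
c=im[150:250,190:300]; cv2.imwrite("pics/topz.png",cv2.resize(c,None,fx=7,fy=6,interpolation=cv2.INTER_CUBIC)) 
s=pickle.load(open("scene0.pkl","rb"));im=s["image"][:,:,::-1]
c=im[155:255,205:305]; cv2.imwrite("pics/scz.png",cv2.resize(c,None,fx=6,fy=6,interpolation=cv2.INTER_CUBIC))
E
```

```text
(no output)
```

View pics/topz.png

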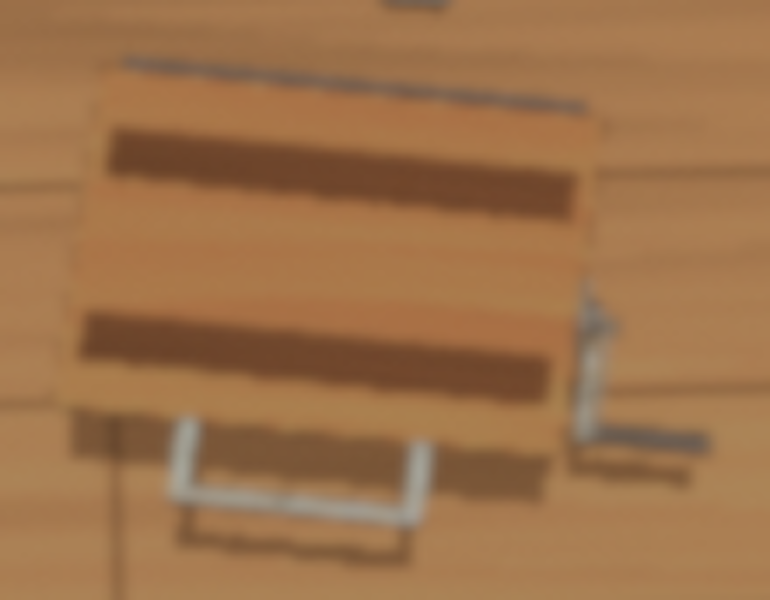

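View pics/scz.png

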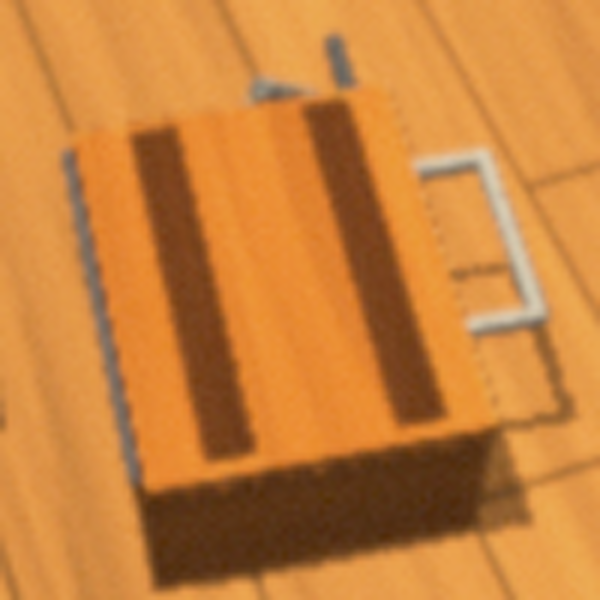

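```bash
cat > h.py <<'E'
import numpy as np,pickle
def proj(s,P):
    T=np.linalg.inv(s["world_from_camera"]); p=np.c_[P,np.ones(len(P))]@T.T
    m=p[:,:2]/p[:,2:3]; r2=(m**2).sum(1,keepdims=True); m=m*(1+s["k1"]*r2)
    K=s["mtx"]; return m*[K[0,0],K[1,1]]+[K[0,2],K[1,2]]
def w(P,q):
    c,n=np.cos(q[2]),np.sin(q[2]); P=np.asarray(P,float)
    return np.c_[q[0]+c*P[:,0]-n*P[:,1],q[1]+n*P[:,0]+c*P[:,1],P[:,2]]
E
cat > fit.py <<'E'
from h import *
from scipy.optimize import least_squares
t=pickle.load(open("top0.pkl","rb"));s=pickle.load(open("scene0.pkl","rb"))
own=np.array([[-148,60,116],[-148,-60,116],[-104,130,122],[-104,-130,122],[100,130,122],[100,-130,122],[-88,-208,79]])/1e3
tp=np.array([[183,493],[412,517],[62,405],[555,455],[105,68],[598,112],[708,443]],float)
tp=np.c_[190+(tp[:,0]+.5)/7-.5,150+(tp[:,1]+.5)/6-.5]
sp=np.array([[535,312],[487,158],[497,428],[388,92],[143,487],[75,140],[335,38]],float)
sp=np.c_[205+(sp[:,0]+.5)/6-.5,155+(sp[:,1]+.5)/6-.5]
f=lambda q:np.r_[(proj(t,w(own,q))-tp).ravel(),(proj(s,w(own,q))-sp).ravel()]
r=least_squares(f,[.45,0,0],loss="soft_l1"); print(r.x); print(f(r.x).reshape(2,-1,2).round(1))
for sel in (0,1):
    n=len(own)*2
    g=lambda q:f(q)[:n] if sel==0 else f(q)[n:]
    print(least_squares(g,[.45,0,0],loss="soft_l1").x)
q=r.x;print("bar",w([[-.148,0,.116]],q),"peg locked",w([[.022,-.19,.145]],q),"hinge",w([[.1,0,.116]],q))
E
python3 fit.py
```

```text
[ 0.61014196  0.05781429 -0.14284158]
[[[-0.7 -0.1]
  [ 0.  -0.1]
  [-1.5 -0. ]
  [ 0.6  0.3]
  [-0.5 -0.4]
  [ 1.1  0.6]
  [ 0.3  0.3]]

 [[ 0.5  0.8]
  [-0.7  0.4]
  [ 0.5 -0.5]
  [-0.2 -1.8]
  [ 0.2  0.7]
  [-1.  -1.3]
  [-0.5  0.3]]]
[ 0.61036326  0.05807896 -0.13666748]
[ 0.60974667  0.05746884 -0.15070606]
bar [[0.46364927 0.07888302 0.116     ]] peg locked [[ 0.6048702  -0.13338249  0.145     ]] hinge [[0.7091235  0.04357866 0.116     ]]
```

```bash
cat > mv.py <<'E'
import numpy as np,json,os,sys
from scipy.spatial.transform import Rotation as R, Slerp
F="cmd.json"
def load():
    if os.path.exists(F):
        d=json.load(open(F)); return np.array(d["p"]),R.from_quat(d["q"]),d["g"]
    return np.array([.129,.535,.206]),R.from_euler("xyz",[np.pi,0,1.334]),1.0
def tool(yaw,tilt=0): # tilt about tool y
    return R.from_euler("xyz",[np.pi,0,yaw])*R.from_rotvec([0,tilt,0])
def plan(wps):
    """wps: (pos,Rot,open,nrows): straight from the previous, nrows<=12 per call in all"""
    p0,r0,g=load(); p,r=p0,r0; rows=[]
    for P,Q,o,n in wps:
        P=np.asarray(P,float); sl=Slerp([0,1],R.concatenate([r,Q]))
        for k in range(1,n+1):
            a=k/n; pp=p+(P-p)*a; rr=sl([a])[0]
            d=r0.inv().apply(pp-p0)/.25; t=(r0.inv()*rr).as_rotvec()/np.pi
            rows.append(np.r_[o,d,t].round(3)+0.)
        p,r=P,Q
    assert len(rows)<=12,len(rows)
    l=rows[-1]; assert abs(np.array(rows)[:,1:]).max()<=1
    print(";".join(" ".join("%g"%x for x in w) for w in rows))
    p=p0+r0.apply(l[1:4]*.25); r=r0*R.from_rotvec(l[4:]*np.pi)
    json.dump(dict(p=p.tolist(),q=r.as_quat().tolist(),g=float(l[0])),open(F,"w"))
E
python3 - <<'E'
from mv import *
plan([((.297,.307,.21),tool(.595),.6,12)])
plan([((.464,.079,.20),tool(-.143),.383,12)])
plan([((.464,.079,.097),tool(-.143),.383,8),((.464,.079,.097),tool(-.143),.383,2)])
E
```

```text
0.6 -0.061 0.072 -0.001 0 0 0.02;0.6 -0.121 0.145 -0.003 0 0 0.039;0.6 -0.182 0.217 -0.004 0 0 0.059;0.6 -0.243 0.289 -0.005 0 0 0.078;0.6 -0.304 0.361 -0.007 0 0 0.098;0.6 -0.364 0.434 -0.008 0 0 0.118;0.6 -0.425 0.506 -0.009 0 0 0.137;0.6 -0.486 0.578 -0.011 0 0 0.157;0.6 -0.547 0.65 -0.012 0 0 0.176;0.6 -0.607 0.723 -0.013 0 0 0.196;0.6 -0.668 0.795 -0.015 0 0 0.216;0.6 -0.729 0.867 -0.016 0 0 0.235Traceback (most recent call last):
  File "<stdin>", line 3, in <module>
  File "mv.py", line 21, in plan
    l=rows[-1]; assert abs(np.array(rows)[:,1:]).max()<=1
                       ^^^^^^^^^^^^^^^^^^^^^^^^^^^^^^^^^^
AssertionError
```

Emit:
servo_tool(targets="0.6 -0.061 0.072 -0.001 0 0 0.02;0.6 -0.121 0.145 -0.003 0 0 0.039;0.6 -0.182 0.217 -0.004 0 0 0.059;0.6 -0.243 0.289 -0.005 0 0 0.078;0.6 -0.304 0.361 -0.007 0 0 0.098;0.6 -0.364 0.434 -0.008 0 0 0.118;0.6 -0.425 0.506 -0.009 0 0 0.137;0.6 -0.486 0.578 -0.011 0 0 0.157;0.6 -0.547 0.65 -0.012 0 0 0.176;0.6 -0.607 0.723 -0.013 0 0 0.196;0.6 -0.668 0.795 -0.015 0 0 0.216;0.6 -0.729 0.867 -0.016 0 0 0.235")

```text
time: 1.1
tool_pos: [0.2972, 0.3055, 0.209]
ee_rot: [3.142, 0.001, 0.593]
wrist_force: [0.2, 0.1, 0.3]
width: 0.0562
```

```bash
python3 - <<'E'
from mv import *
plan([((.44,.11,.19),tool(-.143),.383,12)])
plan([((.464,.079,.16),tool(-.143),.383,3),((.464,.079,.14),tool(-.143),.383,4)])
E
```

```text
0.383 0.003 0.081 0.007 0 0 0.02;0.383 0.005 0.162 0.013 0 0 0.039;0.383 0.008 0.243 0.02 0 0 0.059;0.383 0.011 0.324 0.027 0 0 0.078;0.383 0.013 0.406 0.033 0 0 0.098;0.383 0.016 0.487 0.04 0 0 0.118;0.383 0.018 0.568 0.047 0 0 0.137;0.383 0.021 0.649 0.053 0 0 0.157;0.383 0.024 0.73 0.06 0 0 0.176;0.383 0.026 0.811 0.067 0 0 0.196;0.383 0.029 0.892 0.073 0 0 0.216;0.383 0.032 0.973 0.08 0 0 0.235
0.383 0.037 0.037 0.04 0 0 0;0.383 0.075 0.073 0.08 0 0 0;0.383 0.112 0.11 0.12 0 0 0;0.383 0.112 0.11 0.14 0 0 0;0.383 0.112 0.11 0.16 0 0 0;0.383 0.112 0.11 0.18 0 0 0;0.383 0.112 0.11 0.2 0 0 0
```

Emit:
servo_tool(targets="0.383 0.003 0.081 0.007 0 0 0.02;0.383 0.005 0.162 0.013 0 0 0.039;0.383 0.008 0.243 0.02 0 0 0.059;0.383 0.011 0.324 0.027 0 0 0.078;0.383 0.013 0.406 0.033 0 0 0.098;0.383 0.016 0.487 0.04 0 0 0.118;0.383 0.018 0.568 0.047 0 0 0.137;0.383 0.021 0.649 0.053 0 0 0.157;0.383 0.024 0.73 0.06 0 0 0.176;0.383 0.026 0.811 0.067 0 0 0.196;0.383 0.029 0.892 0.073 0 0 0.216;0.383 0.032 0.973 0.08 0 0 0.235")

```text
time: 2.1
tool_pos: [0.4403, 0.1088, 0.1889]
ee_rot: [3.141, 0.001, -0.146]
wrist_force: [0.6, 0.5, 0.2]
width: 0.0363
```

Emit:
servo_tool(targets="0.383 0.037 0.037 0.04 0 0 0;0.383 0.075 0.073 0.08 0 0 0;0.383 0.112 0.11 0.12 0 0 0;0.383 0.112 0.11 0.14 0 0 0;0.383 0.112 0.11 0.16 0 0 0;0.383 0.112 0.11 0.18 0 0 0;0.383 0.112 0.11 0.2 0 0 0")

```text
time: 2.68
tool_pos: [0.4636, 0.0793, 0.1391]
ee_rot: [-3.141, 0.0, -0.141]
wrist_force: [-0.4, 0.6, -0.1]
width: 0.0361
```

```bash
cat > pic.py <<'E'
import sys,cv2,pickle
from bench import get_obs,vision
name,tag,r0,r1,c0,c1,f=sys.argv[1],sys.argv[2],*map(int,sys.argv[3:8])
s=vision.snapshot(name); pickle.dump(s,open(tag+".pkl","wb"))
cv2.imwrite(f"pics/{tag}.png",cv2.resize(s["image"][r0:r1,c0:c1,::-1],None,fx=f,fy=f,interpolation=cv2.INTER_CUBIC))
o=get_obs(); print(o["time"],o["tool_pos"].round(4) if hasattr(o["tool_pos"],'round') else o["tool_pos"],o["wrist_force"],o["width"])
E
python3 pic.py scene a1 130 260 200 340 5
```

```text
2.7333 [0.463  0.0792 0.1381] [ 0.02655615  0.23316495 -0.63201437] 0.0361176844173387
```

View pics/a1.png

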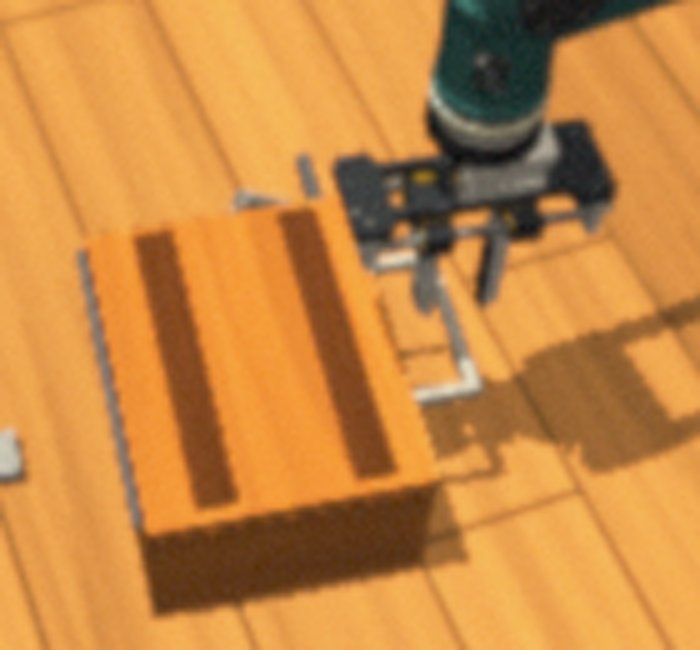

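The fingers at (430,300) and (487,295) straddle the bar. I'll descend, grip, then swing the lid.

```bash
python3 - <<'E'
from mv import *
q=tool(-.143)
plan([((.464,.079,.098),q,.383,5),((.464,.079,.098),q,0,6)])
E
```

```text
0.383 0 0 0.034 0 0 0;0.383 0 0 0.067 0 0 0;0.383 0 0 0.101 0 0 0;0.383 0 0 0.134 0 0 0;0.383 0 0 0.168 0 0 0;0 0 0 0.168 0 0 0;0 0 0 0.168 0 0 0;0 0 0 0.168 0 0 0;0 0 0 0.168 0 0 0;0 0 0 0.168 0 0 0;0 0 0 0.168 0 0 0
```

Emit:
servo_tool(targets="0.383 0 0 0.034 0 0 0;0.383 0 0 0.067 0 0 0;0.383 0 0 0.101 0 0 0;0.383 0 0 0.134 0 0 0;0.383 0 0 0.168 0 0 0;0 0 0 0.168 0 0 0;0 0 0 0.168 0 0 0;0 0 0 0.168 0 0 0;0 0 0 0.168 0 0 0;0 0 0 0.168 0 0 0;0 0 0 0.168 0 0 0")

```text
time: 3.65
tool_pos: [0.4621, 0.0789, 0.0978]
ee_rot: [-3.142, 0.004, -0.142]
wrist_force: [-4.8, 0.3, 2.3]
width: 0.0109
```

```bash
cat > arc.py <<'E'
from mv import *
import sys
a0,a1,n=float(sys.argv[1]),float(sys.argv[2]),int(sys.argv[3])
ux=np.array([np.cos(-.143),np.sin(-.143),0])
P=lambda a: np.array([.463,.079,.098])+.248*(1-np.cos(a))*ux+np.array([0,0,.248*np.sin(a)])
plan([(P(a),tool(-.143),0,1) for a in np.linspace(a0,a1,n+1)[1:]])
E
python3 arc.py 0 .35 12; python3 arc.py .35 .72 12;
```

```text
0 -0.003 0 -0.029 0 0 0;0 -0.002 0 -0.058 0 0 0;0 0 0 -0.087 0 0 0;0 0.003 0 -0.115 0 0 0;0 0.007 0 -0.144 0 0 0;0 0.012 0 -0.173 0 0 0;0 0.017 0 -0.201 0 0 0;0 0.023 0 -0.229 0 0 0;0 0.031 0 -0.257 0 0 0;0 0.038 0 -0.285 0 0 0;0 0.047 0 -0.313 0 0 0;0 0.057 0 -0.34 0 0 0
0 0.011 0 -0.029 0 0 0;0 0.022 0 -0.057 0 0 0;0 0.035 0 -0.085 0 0 0;0 0.049 0 -0.112 0 0 0;0 0.063 0 -0.139 0 0 0;0 0.078 0 -0.166 0 0 0;0 0.094 0 -0.192 0 0 0;0 0.111 0 -0.217 0 0 0;0 0.128 0 -0.242 0 0 0;0 0.147 0 -0.267 0 0 0;0 0.166 0 -0.291 0 0 0;0 0.186 0 -0.314 0 0 0
```

Emit:
servo_tool(targets="0 -0.003 0 -0.029 0 0 0;0 -0.002 0 -0.058 0 0 0;0 0 0 -0.087 0 0 0;0 0.003 0 -0.115 0 0 0;0 0.007 0 -0.144 0 0 0;0 0.012 0 -0.173 0 0 0;0 0.017 0 -0.201 0 0 0;0 0.023 0 -0.229 0 0 0;0 0.031 0 -0.257 0 0 0;0 0.038 0 -0.285 0 0 0;0 0.047 0 -0.313 0 0 0;0 0.057 0 -0.34 0 0 0")

```text
time: 4.65
tool_pos: [0.4765, 0.0768, 0.1832]
ee_rot: [3.142, 0.004, -0.142]
wrist_force: [-6.3, 2.3, -1.3]
width: 0.0111
```

Emit:
servo_tool(targets="0 0.011 0 -0.029 0 0 0;0 0.022 0 -0.057 0 0 0;0 0.035 0 -0.085 0 0 0;0 0.049 0 -0.112 0 0 0;0 0.063 0 -0.139 0 0 0;0 0.078 0 -0.166 0 0 0;0 0.094 0 -0.192 0 0 0;0 0.111 0 -0.217 0 0 0;0 0.128 0 -0.242 0 0 0;0 0.147 0 -0.267 0 0 0;0 0.166 0 -0.291 0 0 0;0 0.186 0 -0.314 0 0 0")

```text
time: 5.65
tool_pos: [0.5219, 0.0703, 0.2639]
ee_rot: [-3.141, 0.003, -0.142]
wrist_force: [-10.1, 1.9, 5.0]
width: 0.0106
```

```bash
python3 pic.py scene a2 110 260 200 340 4;python3 arc.py .72 1.07 12;
```

```text
5.7 [0.5231 0.0702 0.2653] [-8.87675638  0.93273614  5.87100118] 0.011023984917416865
0 0.019 0 -0.022 0 0 0;0 0.039 0 -0.042 0 0 0;0 0.06 0 -0.063 0 0 0;0 0.081 0 -0.082 0 0 0;0 0.103 0 -0.102 0 0 0;0 0.125 0 -0.12 0 0 0;0 0.148 0 -0.138 0 0 0;0 0.171 0 -0.155 0 0 0;0 0.195 0 -0.171 0 0 0;0 0.219 0 -0.187 0 0 0;0 0.244 0 -0.202 0 0 0;0 0.269 0 -0.216 0 0 0
```

View pics/a2.png

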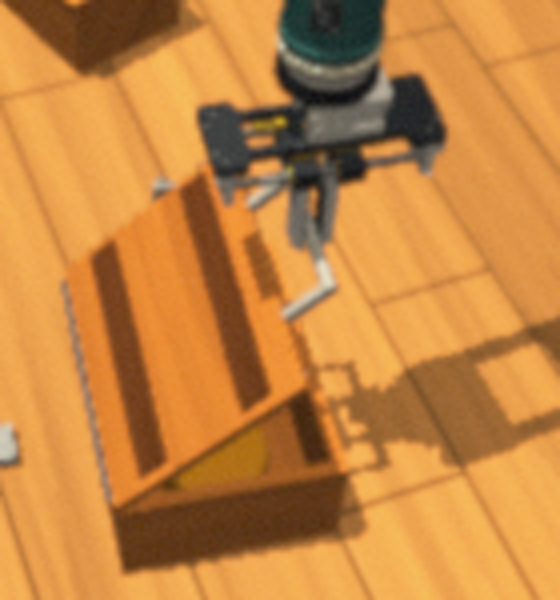

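```bash
cat > ang.py <<'E'
from h import *
s=pickle.load(open("a2.pkl","rb")); q=[.610,.058,-.143]
for a in np.arange(.66,.84,.03):
    P=[[.1-.248*np.cos(a),.06,.116+.248*np.sin(a)],[.1-.204*np.cos(a)-.006*np.sin(a),.13,.116+.204*np.sin(a)-.006*np.cos(a)]]
    print(round(a,2),((proj(s,w(P,q))-[200,110])*4+1.5).round(0).tolist(), w([P[0]],q)[0].round(4))
E
python3 ang.py
```

```text
0.66 [[337.0, 295.0], [319.0, 396.0]] [0.5236 0.1311 0.2681]
0.69 [[332.0, 291.0], [315.0, 393.0]] [0.5282 0.1304 0.2739]
0.72 [[327.0, 287.0], [311.0, 390.0]] [0.533  0.1297 0.2795]
0.75 [[321.0, 284.0], [307.0, 388.0]] [0.5379 0.129  0.285 ]
0.78 [[315.0, 281.0], [302.0, 385.0]] [0.543  0.1283 0.2904]
0.81 [[309.0, 278.0], [297.0, 383.0]] [0.5483 0.1275 0.2956]
```

```bash
python3 - <<'E'
from mv import *
ux=np.array([np.cos(-.143),np.sin(-.143),0])
P=lambda a: np.array([.463,.079,.098])+.248*(1-np.cos(a))*ux+np.array([0,0,.248*np.sin(a)])
json.dump(dict(p=P(.72).tolist(),q=tool(-.143).as_quat().tolist(),g=0.),open(F,"w"))
plan([(P(a)+(-.003*ux+np.array([0,0,.004]))*min(1,(i+1)/6),tool(-.143),0,1) for i,a in enumerate(np.linspace(.72,1.07,13)[1:])])
E
```

```text
0 0.017 0 -0.024 0 0 0;0 0.035 0 -0.048 0 0 0;0 0.054 0 -0.071 0 0 0;0 0.073 0 -0.093 0 0 0;0 0.093 0 -0.115 0 0 0;0 0.113 0 -0.136 0 0 0;0 0.136 0 -0.154 0 0 0;0 0.159 0 -0.171 0 0 0;0 0.183 0 -0.187 0 0 0;0 0.208 0 -0.203 0 0 0;0 0.232 0 -0.218 0 0 0;0 0.258 0 -0.232 0 0 0
```

Emit:
servo_tool(targets="0 0.017 0 -0.024 0 0 0;0 0.035 0 -0.048 0 0 0;0 0.054 0 -0.071 0 0 0;0 0.073 0 -0.093 0 0 0;0 0.093 0 -0.115 0 0 0;0 0.113 0 -0.136 0 0 0;0 0.136 0 -0.154 0 0 0;0 0.159 0 -0.171 0 0 0;0 0.183 0 -0.187 0 0 0;0 0.208 0 -0.203 0 0 0;0 0.232 0 -0.218 0 0 0;0 0.258 0 -0.232 0 0 0")

```text
time: 6.7
tool_pos: [0.588, 0.0609, 0.3203]
ee_rot: [-3.141, 0.0, -0.142]
wrist_force: [-3.6, 1.6, 3.4]
width: 0.011
```

```bash
python3 pic.py scene a3 90 240 200 340 4; python3 pic.py top a3t 140 250 190 310 5
```

```text
6.75 [0.5893 0.0607 0.3209] [-3.1305532   0.72558145  2.47687528] 0.011015568846497893
6.8 [0.5891 0.0607 0.3208] [-4.29379661  0.5342793   3.88724929] 0.01123777749638908
```

View pics/a3.png

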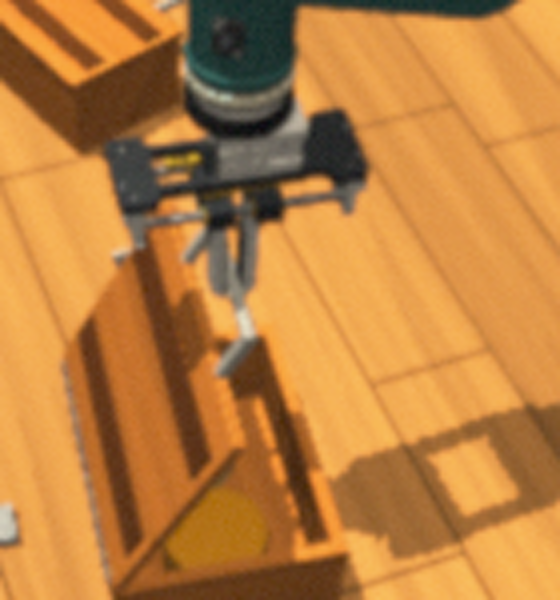

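View pics/a3t.png

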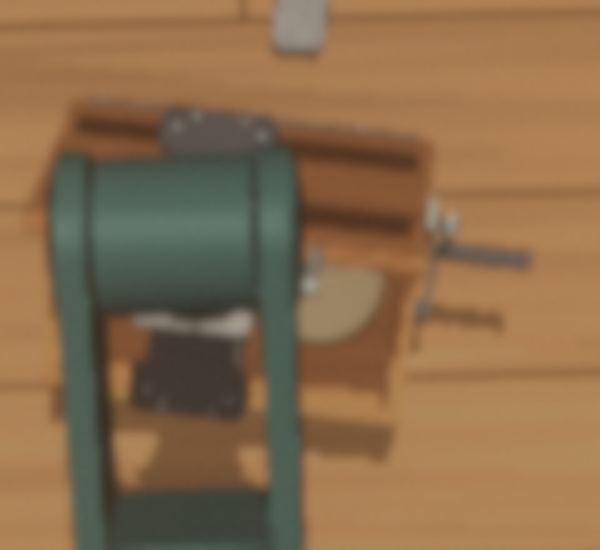

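```bash
python3 - <<'E'
from h import *
q=[.610,.058,-.143]
t=pickle.load(open("a3t.pkl","rb"))
f=lambda P:((proj(t,w(P,q))-[190,140])*5+2).round(0).tolist()
print("peg locked",f([[.022,-.208,.145],[.022,-.138,.145],[.007,-.208,.15]]))
s=pickle.load(open("a3.pkl","rb"))
for a in np.arange(.96,1.14,.03):
    P=[[.1-.248*np.cos(a),.06,.116+.248*np.sin(a)],[.1-.204*np.cos(a)+.006*np.sin(a),.13,.116+.204*np.sin(a)+.006*np.cos(a)]]
    print(round(a,2),((proj(s,w(P,q))-[200,90])*4+1.5).round(0).tolist(), w([P[0]],q)[0].round(4))
E
```

```text
peg locked [[531.0, 266.0], [432.0, 254.0], [529.0, 286.0]]
0.96 [[275.0, 344.0], [256.0, 450.0]] [0.5767 0.1234 0.3192]
0.99 [[267.0, 342.0], [250.0, 449.0]] [0.5828 0.1225 0.3233]
1.02 [[259.0, 340.0], [243.0, 447.0]] [0.5891 0.1216 0.3273]
1.05 [[251.0, 338.0], [236.0, 446.0]] [0.5954 0.1207 0.3311]
1.08 [[243.0, 337.0], [229.0, 445.0]] [0.6018 0.1198 0.3347]
1.11 [[235.0, 335.0], [222.0, 445.0]] [0.6084 0.1189 0.3381]
```

The peg end at (530,260) is at its locked place and the lid is near 1.05 rad, so the stay has locked. I'll ease the lid down onto the stay and let go.

```bash
python3 - <<'E'
from mv import *
ux=np.array([np.cos(-.143),np.sin(-.143),0])
P=lambda a: np.array([.463,.079,.098])+.248*(1-np.cos(a))*ux+np.array([0,0,.248*np.sin(a)])+(-.003*ux+np.array([0,0,.004]))
plan([(P(a),tool(-.143),0,1) for i,a in enumerate(np.linspace(1.07,.97,9)[1:])]+[(P(.97),tool(-.143),0,1)])
E
```

```text
0 -0.011 0 0.006 0 0 0;0 -0.022 0 0.012 0 0 0;0 -0.033 0 0.018 0 0 0;0 -0.043 0 0.025 0 0 0;0 -0.054 0 0.031 0 0 0;0 -0.064 0 0.038 0 0 0;0 -0.075 0 0.045 0 0 0;0 -0.085 0 0.052 0 0 0;0 -0.085 0 0.052 0 0 0
```

Emit:
servo_tool(targets="0 -0.011 0 0.006 0 0 0;0 -0.022 0 0.012 0 0 0;0 -0.033 0 0.018 0 0 0;0 -0.043 0 0.025 0 0 0;0 -0.054 0 0.031 0 0 0;0 -0.064 0 0.038 0 0 0;0 -0.075 0 0.045 0 0 0;0 -0.085 0 0.052 0 0 0;0 -0.085 0 0.052 0 0 0")

```text
time: 7.55
tool_pos: [0.566, 0.0639, 0.3058]
ee_rot: [3.142, 0.001, -0.142]
wrist_force: [-4.5, 1.5, 4.0]
width: 0.0108
```

```bash
python3 - <<'E'
from mv import *
p,r,g=load()
q=r
plan([(p,q,.45,4),(p+[0,0,.05],q,.45,5),(p+[-.02,0,.07],q,.3,2)])
E
```

```text
0.45 0 0 0 0 0 0;0.45 0 0 0 0 0 0;0.45 0 0 0 0 0 0;0.45 0 0 0 0 0 0;0.45 0 0 -0.04 0 0 0;0.45 0 0 -0.08 0 0 0;0.45 0 0 -0.12 0 0 0;0.45 0 0 -0.16 0 0 0;0.45 0 0 -0.2 0 0 0;0.3 -0.04 0.006 -0.24 0 0 0;0.3 -0.079 0.011 -0.28 0 0 0
```

Emit:
servo_tool(targets="0.45 0 0 0 0 0 0;0.45 0 0 0 0 0 0;0.45 0 0 0 0 0 0;0.45 0 0 0 0 0 0;0.45 0 0 -0.04 0 0 0;0.45 0 0 -0.08 0 0 0;0.45 0 0 -0.12 0 0 0;0.45 0 0 -0.16 0 0 0;0.45 0 0 -0.2 0 0 0;0.3 -0.04 0.006 -0.24 0 0 0;0.3 -0.079 0.011 -0.28 0 0 0")

```text
time: 8.47
tool_pos: [0.5464, 0.0638, 0.3772]
ee_rot: [-3.141, -0.0, -0.143]
wrist_force: [0.2, 0.2, -0.5]
width: 0.0321
```

```bash
python3 pic.py scene a4 90 240 200 340 4; python3 pic.py top a4t 140 250 190 310 5
```

```text
8.5167 [0.5451 0.064  0.3808] [-0.29228108 -0.0033729   1.74128499] 0.029748631228533415
8.5667 [0.546  0.064  0.3801] [-0.23628463 -0.74475555  0.6860695 ] 0.028559595364094307
```

View pics/a4.png

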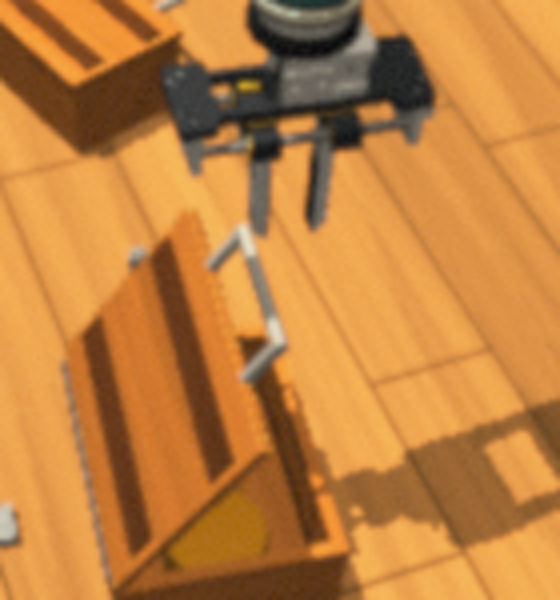

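View pics/a4t.png

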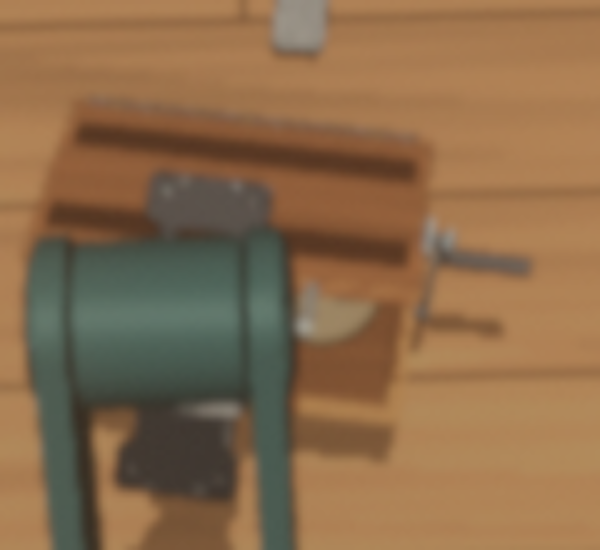

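The lid stands at about 0.95 on the stay, with the gripper clear and the peg end at (530,266) where predicted. Now I'll move behind the peg.

```bash
python3 - <<'E'
from mv import *
from h import w
Q=[.610,.058,-.143]; r=tool(-.143)
a=w([[.066,-.195,.36]],Q)[0]; b=w([[.066,-.195,.20]],Q)[0]; print(a)
plan([(a,r,0,12)])
plan([(b,r,0,6),(b,r,0,1)])
c=w([[.066,-.195,.125]],Q)[0]
plan([(c,r,0,4),(c,r,0,2)])
E
```

```text
[ 0.64753627 -0.14441548  0.36      ]
0 0.043 0.064 0.006 0 0 0;0 0.086 0.128 0.011 0 0 0;0 0.129 0.192 0.017 0 0 0;0 0.173 0.256 0.022 0 0 0;0 0.216 0.32 0.028 0 0 0;0 0.259 0.384 0.033 0 0 0;0 0.302 0.448 0.039 0 0 0;0 0.345 0.512 0.044 0 0 0;0 0.388 0.576 0.05 0 0 0;0 0.431 0.64 0.055 0 0 0;0 0.475 0.704 0.061 0 0 0;0 0.518 0.768 0.066 0 0 0
0 0 0 0.107 0 0 0;0 0 0 0.213 0 0 0;0 0 0 0.32 0 0 0;0 0 0 0.427 0 0 0;0 0 0 0.533 0 0 0;0 0 0 0.64 0 0 0;0 0 0 0.64 0 0 0
0 0 0 0.075 0 0 0;0 0 0 0.15 0 0 0;0 0 0 0.225 0 0 0;0 0 0 0.3 0 0 0;0 0 0 0.3 0 0 0;0 0 0 0.3 0 0 0
```

Emit:
servo_tool(targets="0 0.043 0.064 0.006 0 0 0;0 0.086 0.128 0.011 0 0 0;0 0.129 0.192 0.017 0 0 0;0 0.173 0.256 0.022 0 0 0;0 0.216 0.32 0.028 0 0 0;0 0.259 0.384 0.033 0 0 0;0 0.302 0.448 0.039 0 0 0;0 0.345 0.512 0.044 0 0 0;0 0.388 0.576 0.05 0 0 0;0 0.431 0.64 0.055 0 0 0;0 0.475 0.704 0.061 0 0 0;0 0.518 0.768 0.066 0 0 0")

```text
time: 9.57
tool_pos: [0.6479, -0.1453, 0.3591]
ee_rot: [-3.141, 0.0, -0.143]
wrist_force: [0.5, 0.0, -0.1]
width: 0.0006
```

Emit:
servo_tool(targets="0 0 0 0.107 0 0 0;0 0 0 0.213 0 0 0;0 0 0 0.32 0 0 0;0 0 0 0.427 0 0 0;0 0 0 0.533 0 0 0;0 0 0 0.64 0 0 0;0 0 0 0.64 0 0 0")

```text
time: 10.15
tool_pos: [0.6442, -0.1434, 0.1914]
ee_rot: [-3.139, 0.014, -0.143]
wrist_force: [-0.3, -1.2, -1.4]
width: 0.0003
```

```bash
python3 pic.py scene a5 90 240 200 340 4; python3 pic.py top a5t 140 250 190 310 5
```

```text
10.2 [ 0.6455 -0.1438  0.195 ] [ 0.1348421  -0.02287042  0.70364137] 0.0003616374008816481
10.25 [ 0.647  -0.1443  0.1984] [0.43883505 0.29398889 0.24923315] 0.0003199883541490134
```

View pics/a5.png

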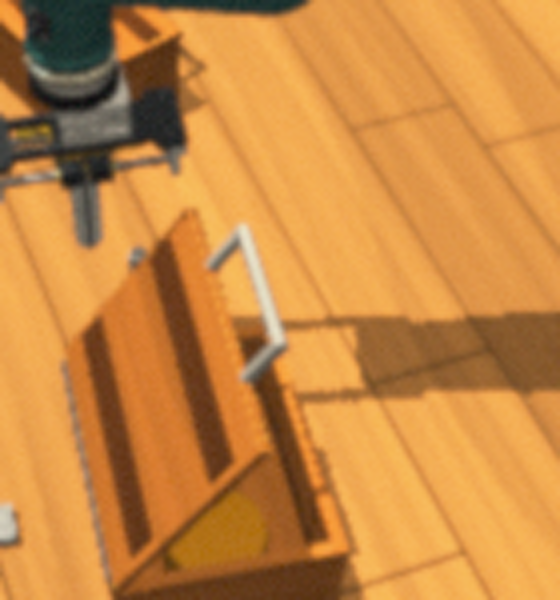

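View pics/a5t.png

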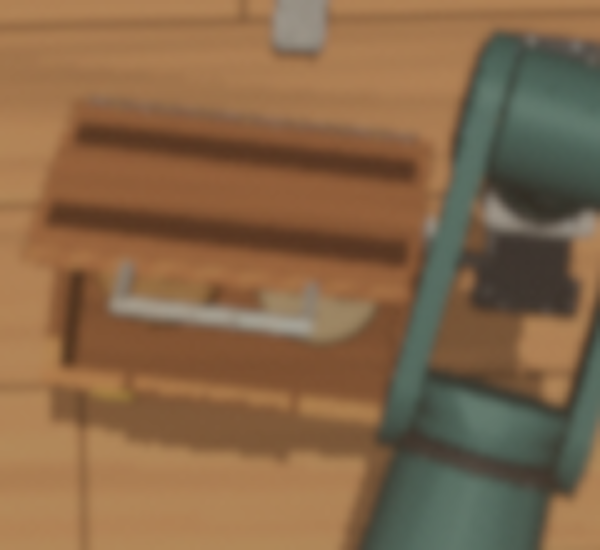

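Emit:
servo_tool(targets="0 0 0 0.075 0 0 0;0 0 0 0.15 0 0 0;0 0 0 0.225 0 0 0;0 0 0 0.3 0 0 0;0 0 0 0.3 0 0 0;0 0 0 0.3 0 0 0")

```text
time: 10.75
tool_pos: [0.6484, -0.1447, 0.1261]
ee_rot: [3.141, -0.002, -0.143]
wrist_force: [-0.0, 0.8, -0.4]
width: 0.0003
```

```bash
python3 - <<'E'
from mv import *
from h import w
Q=[.610,.058,-.143]; r=tool(-.143)
W=lambda x:w([[x,-.195,.125]],Q)[0]
plan([(W(.045),r,0,3),(W(.005),r,0,9)])
plan([(W(-.022),r,0,6),(W(-.022),r,0,4)])
E
python3 pic.py scene a6 90 240 180 320 4
```

```text
0 -0.028 0 0 0 0 0;0 -0.056 0 0 0 0 0;0 -0.084 0 0 0 0 0;0 -0.102 0 0 0 0 0;0 -0.12 0 0 0 0 0;0 -0.138 0 0 0 0 0;0 -0.155 0 0 0 0 0;0 -0.173 0 0 0 0 0;0 -0.191 0 0 0 0 0;0 -0.209 0 0 0 0 0;0 -0.226 0 0 0 0 0;0 -0.244 0 0 0 0 0
0 -0.018 0 0 0 0 0;0 -0.036 0 0 0 0 0;0 -0.054 0 0 0 0 0;0 -0.072 0 0 0 0 0;0 -0.09 0 0 0 0 0;0 -0.108 0 0 0 0 0;0 -0.108 0 0 0 0 0;0 -0.108 0 0 0 0 0;0 -0.108 0 0 0 0 0;0 -0.108 0 0 0 0 0
10.8 [ 0.6491 -0.1449  0.1273] [ 0.63613738  0.0028398  -0.21207429] 0.0007066746782895181
```

View pics/a6.png

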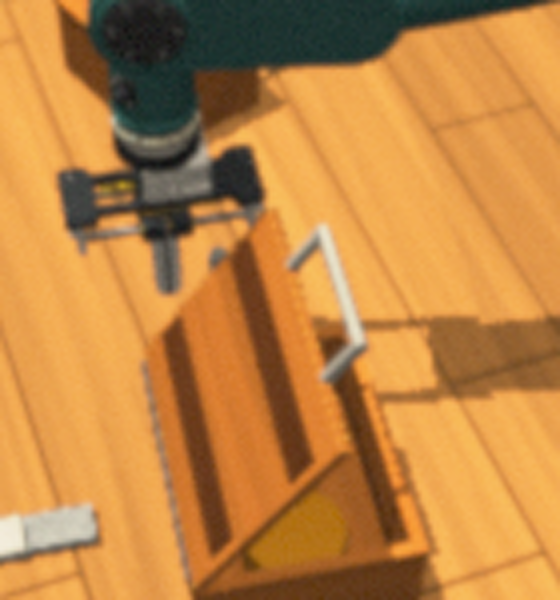

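Emit:
servo_tool(targets="0 -0.028 0 0 0 0 0;0 -0.056 0 0 0 0 0;0 -0.084 0 0 0 0 0;0 -0.102 0 0 0 0 0;0 -0.12 0 0 0 0 0;0 -0.138 0 0 0 0 0;0 -0.155 0 0 0 0 0;0 -0.173 0 0 0 0 0;0 -0.191 0 0 0 0 0;0 -0.209 0 0 0 0 0;0 -0.226 0 0 0 0 0;0 -0.244 0 0 0 0 0")

```text
time: 11.8
tool_pos: [0.5862, -0.1356, 0.1236]
ee_rot: [-3.141, 0.002, -0.143]
wrist_force: [-0.5, -0.2, 0.7]
width: 0.0002
```

Emit:
servo_tool(targets="0 -0.018 0 0 0 0 0;0 -0.036 0 0 0 0 0;0 -0.054 0 0 0 0 0;0 -0.072 0 0 0 0 0;0 -0.09 0 0 0 0 0;0 -0.108 0 0 0 0 0;0 -0.108 0 0 0 0 0;0 -0.108 0 0 0 0 0;0 -0.108 0 0 0 0 0;0 -0.108 0 0 0 0 0")

```text
time: 12.63
tool_pos: [0.5609, -0.1321, 0.1245]
ee_rot: [-3.142, -0.0, -0.143]
wrist_force: [0.1, 0.6, 0.6]
width: 0.0006
```

```bash
python3 pic.py scene a7 90 240 180 320 4;  python3 pic.py top a7t 140 250 190 310 5
```

```text
12.6833 [ 0.5609 -0.1321  0.1244] [ 0.16685527 -0.69647319  0.03928382] 0.0005791880833984722
12.7333 [ 0.5609 -0.1321  0.1244] [-0.12492922  0.58220712  0.50061711] 0.0003557524056548536
```

View pics/a7.png

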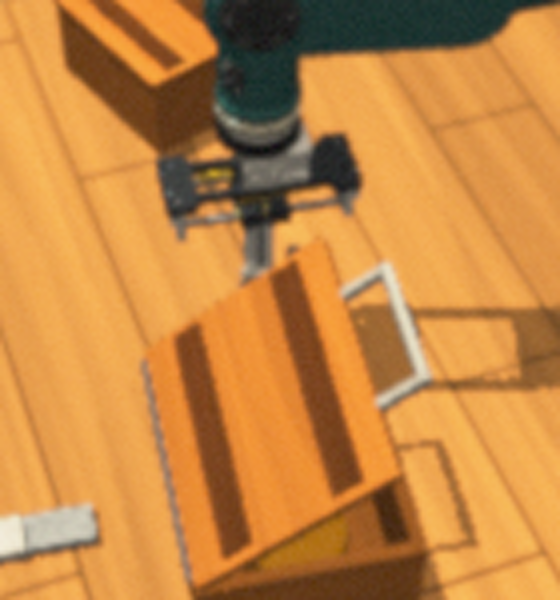

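View pics/a7t.png

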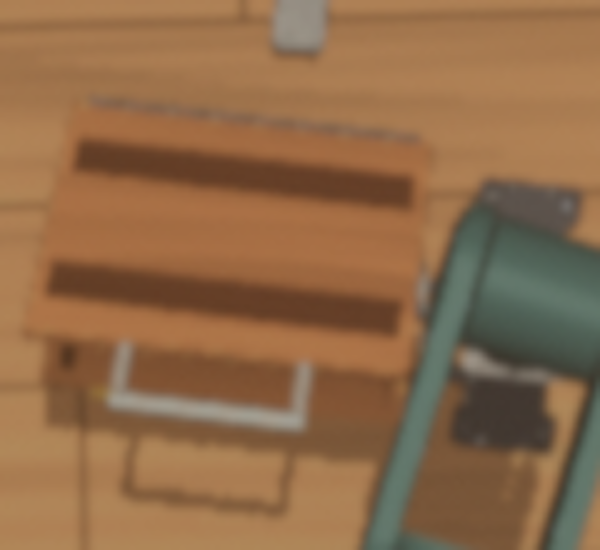

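The stay is folding: the lid is sinking and the peg has run ahead of the finger. I'll back off outward and upward, then wait for it to shut.

```bash
python3 - <<'E'
from mv import *
from h import w
Q=[.610,.058,-.143]; r=tool(-.143)
W=lambda x,y,z:w([[x,y,z]],Q)[0]
plan([(W(.01,-.21,.13),r,0,3),(W(.01,-.22,.30),r,0,9)])
E
```

```text
0 0.043 0.02 -0.007 0 0 0;0 0.085 0.04 -0.013 0 0 0;0 0.128 0.06 -0.02 0 0 0;0 0.128 0.065 -0.095 0 0 0;0 0.128 0.069 -0.171 0 0 0;0 0.128 0.074 -0.247 0 0 0;0 0.128 0.078 -0.322 0 0 0;0 0.128 0.083 -0.398 0 0 0;0 0.128 0.087 -0.473 0 0 0;0 0.128 0.091 -0.549 0 0 0;0 0.128 0.096 -0.624 0 0 0;0 0.128 0.1 -0.7 0 0 0
```

Emit:
servo_tool(targets="0 0.043 0.02 -0.007 0 0 0;0 0.085 0.04 -0.013 0 0 0;0 0.128 0.06 -0.02 0 0 0;0 0.128 0.065 -0.095 0 0 0;0 0.128 0.069 -0.171 0 0 0;0 0.128 0.074 -0.247 0 0 0;0 0.128 0.078 -0.322 0 0 0;0 0.128 0.083 -0.398 0 0 0;0 0.128 0.087 -0.473 0 0 0;0 0.128 0.091 -0.549 0 0 0;0 0.128 0.096 -0.624 0 0 0;0 0.128 0.1 -0.7 0 0 0")

```text
time: 13.73
tool_pos: [0.5889, -0.1614, 0.3003]
ee_rot: [-3.141, 0.0, -0.143]
wrist_force: [0.8, -0.1, -0.8]
width: 0.0003
```

Emit:
servo_tool(targets="0 0 0 0 0 0 0;0 0 0 0 0 0 0;0 0 0 0 0 0 0;0 0 0 0 0 0 0;0 0 0 0 0 0 0;0 0 0 0 0 0 0;0 0 0 0 0 0 0;0 0 0 0 0 0 0;0 0 0 0 0 0 0;0 0 0 0 0 0 0;0 0 0 0 0 0 0;0 0 0 0 0 0 0")

```text
time: 14.73
tool_pos: [0.5888, -0.1614, 0.2995]
ee_rot: [-3.142, -0.0, -0.143]
wrist_force: [0.7, 0.6, 0.7]
width: 0.0006
```

Emit:
servo_tool(targets="0 0 0 0 0 0 0;0 0 0 0 0 0 0;0 0 0 0 0 0 0;0 0 0 0 0 0 0;0 0 0 0 0 0 0;0 0 0 0 0 0 0;0 0 0 0 0 0 0;0 0 0 0 0 0 0;0 0 0 0 0 0 0;0 0 0 0 0 0 0;0 0 0 0 0 0 0;0 0 0 0 0 0 0")

```text
time: 15.73
tool_pos: [0.5888, -0.1613, 0.2995]
ee_rot: [-3.142, -0.0, -0.143]
wrist_force: [-0.1, -0.5, 0.1]
width: 0.0006
```

```bash
python3 pic.py scene a8 110 260 180 320 4;  python3 pic.py top a8t 140 250 190 310 5
```

```text
15.7833 [ 0.5888 -0.1613  0.2995] [0.78106174 0.48977533 0.99462811] 0.00030406217171699134
15.8333 [ 0.5888 -0.1613  0.2994] [-0.88364924  0.49068432  0.65035264] 0.00017256920717842363
```

View pics/a8.png

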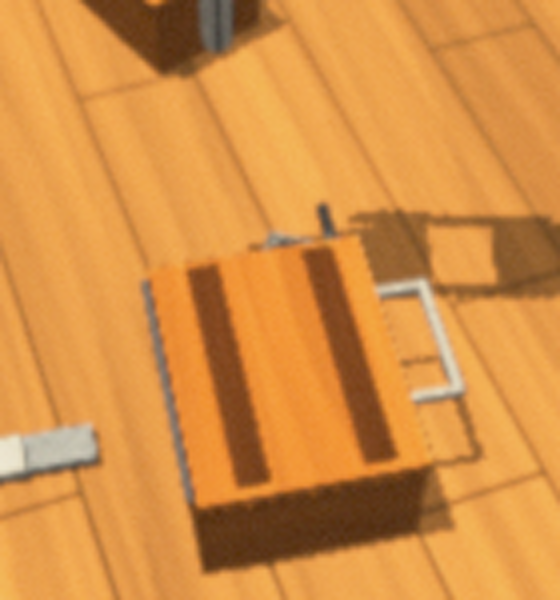

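View pics/a8t.png

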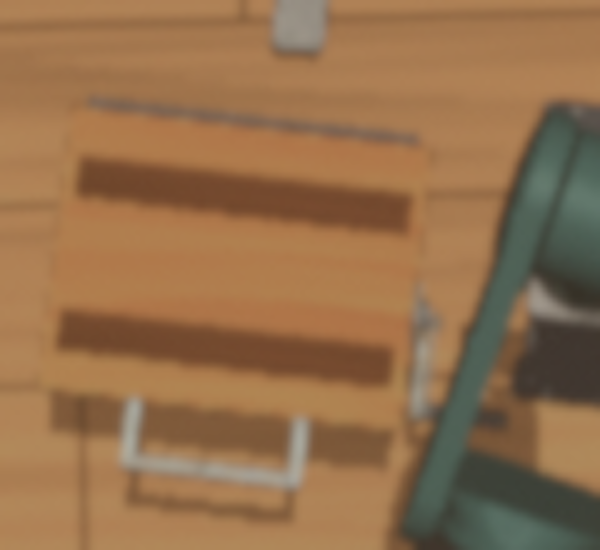

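The lid looks fully shut. I'll wait one more second and compare with the first picture numerically.

Emit:
servo_tool(targets="0 0 0 0 0 0 0;0 0 0 0 0 0 0;0 0 0 0 0 0 0;0 0 0 0 0 0 0;0 0 0 0 0 0 0;0 0 0 0 0 0 0;0 0 0 0 0 0 0;0 0 0 0 0 0 0;0 0 0 0 0 0 0;0 0 0 0 0 0 0;0 0 0 0 0 0 0;0 0 0 0 0 0 0")

```text
time: 16.83
tool_pos: [0.5888, -0.1613, 0.2994]
ee_rot: [-3.141, -0.0, -0.143]
wrist_force: [0.0, -0.3, 0.4]
width: 0.0006
```

```bash
python3 - <<'E'
import pickle,cv2,numpy as np
from bench import vision
for n,boxes in [("scene",{"bar":(175,212,270,300),"peg":(158,172,245,267),"cheese":(290,355,305,365)}),("top",{"bar":(212,245,208,258),"plain":(180,250,370,445),"cheese":(200,250,85,138),"peg":(195,235,268,280)})]:
    a=pickle.load(open(n+"0.pkl","rb"))["image"]; b=vision.snapshot(n)["image"]
    cv2.imwrite(f"pics/fin_{n}.png",b[:,:,::-1])
    for k,(r0,r1,c0,c1) in boxes.items():
        A=cv2.cvtColor(a[r0:r1,c0:c1],7).astype(np.float32);B=cv2.cvtColor(b[r0:r1,c0:c1],7).astype(np.float32)
        print(n,k,np.abs(A-B).mean().round(2),np.round(cv2.phaseCorrelate(A,B,cv2.createHanningWindow(A.shape[::-1],5)),2) if 0 else cv2.phaseCorrelate(A,B))
E
```

```text
scene bar 13.28 ((-0.040567428207088696, 0.21731498692600226), 0.7192093976338705)
scene peg 9.43 ((-0.3454505702769577, 0.720163037188934), 0.8915465977456835)
scene cheese 8.33 ((-0.07859737944728806, -0.050718065849679306), 0.9828242142995198)
top bar 4.56 ((0.04016656705475441, 0.020476395437427186), 1.0020804161495633)
top plain 4.66 ((0.5418289491566384, -0.04178628606597812), 0.962563233198943)
top cheese 5.34 ((-0.04472868948653641, -0.01542232748226624), 0.9357188929451836)
top peg 9.31 ((0.30055571062259023, 0.6189809119423622), 0.6294629459579786)
```

View pics/fin_scene.png

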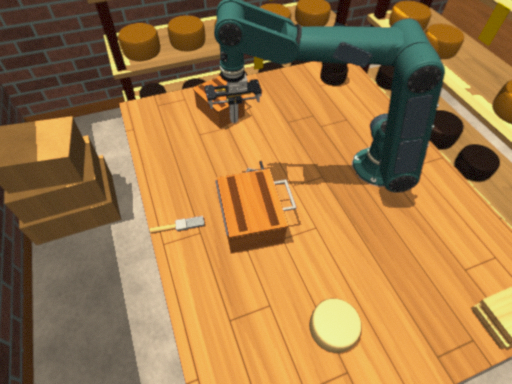

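```bash
python3 - <<'E'
import pickle,cv2,numpy as np
a=pickle.load(open("top0.pkl","rb"))["image"];b=cv2.imread("pics/fin_top.png")[:,:,::-1]
def ecc(A,B):
    M=np.eye(2,3,dtype=np.float32); c,M=cv2.findTransformECC(A,B,M,cv2.MOTION_TRANSLATION,(3,200,1e-6)); return c,M[:,2]
g=lambda x,r0,r1,c0,c1:cv2.cvtColor(np.ascontiguousarray(x[r0:r1,c0:c1]),7)
for k,bx in dict(plain=(178,255,368,448),plainbar=(225,255,395,445),bar=(212,245,208,258)).items(): print(k,ecc(g(a,*bx),g(b,*bx)))
s=[cv2.resize(x[140:260,190:450],None,fx=3,fy=3) for x in (a,b)]
cv2.imwrite("pics/cmp.png",np.ascontiguousarray(np.hstack([s[0][:,500:],s[1][:,500:]])[:,:,::-1]))
E
```

```text
plain (0.9999159746872452, array([-0.01325877, -0.00084954], dtype=float32))
plainbar (0.9999220604905222, array([-0.00684967, -0.00138381], dtype=float32))
bar (0.9997502452911553, array([0.00398986, 0.00182456], dtype=float32))
```

View pics/cmp.png

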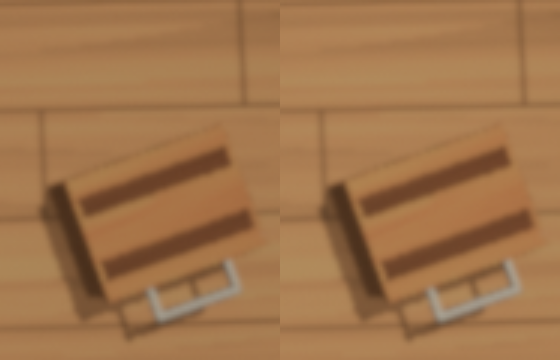

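The plain box has not moved, and the bar is back to within 0.01 px of its shut position. I'll hand the job in.

```bash
python3 -c "
from bench import robot,get_obs
print(robot.close_job()); print(get_obs()['time'])"
```

```text
the job is handed in; nothing more can be done
None
the job is handed in; nothing more can be done
```

I aired the stay chest and shut it again, and the job is handed in. It took about 17 s of the 54 s allowed.

- **Opening:** I pinched the bar and raised the lid to about 1.05 rad. The peg was then at its predicted locked place. I eased the lid down and let go, and it stood at about 0.95 on the stay, untouched, for roughly 3 s.
- **Shutting:** I pushed the peg forward from behind with the closed gripper. The stay folded and the lid sank shut on its own. I then backed the gripper off to z = 0.30 m, outside the chest's side.
- **Last checks:** In the top view the bar matches the starting picture to under 0.01 px, so the lid is fully shut. The plain box matches to about 0.01 px and the cheese to under 0.1 px. The highest wrist force I read was about 11 N, and at the end it was near zero, with the gripper touching nothing.
- **Checks that disagreed:** A rough image comparison first suggested the plain box had shifted 0.5 px. A finer alignment and a look at the pictures showed no movement. The same rough check gave about 0.7 px around the peg; I put that down to the arm and its shadow and did not re-check it. During the lift the tool rode about 4 mm above its commanded path, so I corrected the path.

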